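Close the cut rubber moulds for the next wax injection

ROBOT

A 6-joint arm with a two-finger parallel gripper is mounted at the origin on a cart in front of the work surface, level with it; the furniture and walls round the work are solid. World frame = base frame: x ahead of the robot, y to its left, z up, the work surface at z = 0. Lengths are in m, angles in rad, forces in N, time in s.
With the tool pointing down it reaches from about 0.325 to 0.775 m from the base axis. Payload 5.5 kg.
Tool frame: the origin (TCP) lies on the centre line of the jaws, within the pads' length; the fingertips stand 25 mm ahead of it and the grasp point (between the pads) lies 6 mm ahead of it; z points along the fingers, y is the line along which they close (so a half turn about z gives the same grasp; the last joint's range is limited). The gripper opens to 88 mm and grips with 3 to 60 N. Pads are 20 mm wide; open, the fingers measure 115 mm over their backs; the gripper's body (75 mm by 178 mm) begins 61 mm behind the grasp point.
Start: joints at [1.142, 0.091, 1.231, -0, 1.82, -0.057], TCP at [0.218, 0.559, 0.215] pointing down, gripper open.
Joint ranges: [-2.87, 2.87], [-0.86, 2.18], [0.17, 2.46], [-1.51, 4.65], [0.06, 2.69], [-2.65, 2.65]. Speed limits (rad/s): [2.57, 2.57, 3.01, 3.14, 3.14, 3.14].

INTERFACE

Orientations are given as a unit quaternion [w, x, y, z].
In Python, from rig import env gives the robot as it stands.
- The arm moves only by the shell command python3 -m pendant 'ROWS'. ROWS is JSON, a list of rows, each an object with "angular": the turn, a rotation vector about the tool's x, y, z in rad, a list of three; "dp": the shift along the tool's x, y, z in m, a list of three; "claw": the closure, from 0 (fully open) to 1 (shut). In form: [{"angular": [ax, ay, az], "dp": [dx, dy, dz], "claw": claw}, ...]. A call has 1 to 10 rows; each row shifts and turns the commanded pose from where the row before left it, along the tool's axes as they then stand; what a row does not reach is not made up. A row lasts 1/8 s, in which the tool goes at most 62.5 mm and 10.7 degrees, less where a joint would pass 70% of its speed; a pose out of reach is approached as far as the arm can. A call with a gripper value outside its range is refused whole. The fingers move at their own pace and stop on an object; the grip force is fixed at half the most. Time passes only in rows, so rows that do not move let the fingers close. It gives the time, the measured TCP pose, the force, the opening and the grip force at its end, in the units of the state.
- env.read_state(): the state, without advancing time (a new reading comes with each control period).
- env.snapshot(name): name is "side" or "top"; returns a dict with "image" (420x560x3 uint8, red, green, blue), "depth" (420x560 float32, m along the optical axis (not along the pixel's ray), 0 where there is no reading), "mtx" (3x3 intrinsics, pixels), "D" ([k1, k2, p1, p2, k3] as OpenCV has them; the pictures are not rectified), "extrinsics" (4x4, takes a point from camera to world coordinates). Camera axes: x right, y down, z forward; pixel columns grow to the right and rows downward; lengths in m; the calibration is good to about 2 mm. A picture is of the moment at which its call begins.
- env.close_job(): hands the job in; it is judged then, once.
Trained networks look in a picture, given as the dict that the camera call returned (one of the last four; its "shot" number tells which), for a name from the list of things; names that differ only in an ending like _2 or _b are one class to them, and where a whole thing is asked for, a point or a joint stands for the part that bears it (a point fixed in the world has none). Each returns a list of dicts, best first, with "confidence" (0 to 1); they miss things now and then, are a little off and sometimes report something else, mostly with a low value. They report only what shows in the picture. A call takes as long as a camera call.
- env.find_in(name, picture): "xyz" ([x, y, z] in m, in world coordinates, good to about 4 mm: the middle of the surface that is visible of it).
- env.spot_point(name, picture): "xyz" ([x, y, z] in m, in world coordinates, good to about 4 mm: a listed point, or the origin of a listed thing).
The state is a dict: "clock": time; "joints": joint angles; "joint_velocities": joint speeds; "tau": joint torques, N m; "eef_pos": TCP position; "eef_rot": TCP orientation; "force": force on the tool from outside, world axes, zero at the start; "torque": the same for the moment, N m; "gripper_width": finger opening in m; "grip_force": force on a finger pad.
Only numpy, scipy, OpenCV 4.12 (cv2) and the standard library are available. Lean on these libraries where they do the work, as an engineer would, in place of code of your own. Each camera call takes 0.05 s, during which the arm holds its last target. There are 200 camera calls.

TASK

The four cut rubber moulds lie open on the bench: close each one for the next wax injection. Set every top half, cut face down as it lies, on the bottom half of its own colour with the sprue mouths at the same end, so that the corner locks engage and it lies flat and fully home; the pink and blue top halves lie side by side with no finger room between them, so you may slide one clear first. Leave the bottom halves about where they lie and do not disturb the wax tree or the talc bottle.

Things in the scene. Friction and masses are not known exactly. Their poses are not given: they have to be found in the camera images.
- pink_top: Top half, pink rubber, 50 wide (y) x 76 long (x) x 15 mm high, cut face down, blank paper label on its back. Origin: centre of underside. Sprue mouth in the short end at -x. Notches under the corners, 6 mm deep, open outward: 13 mm square at -x, 19 mm at +x. 90 g. At the start blue_top lies 2 to 5 mm from its +y side.
- pink_bottom: Bottom half, pink rubber, 50 (y) x 76 mm (x), cut face up at 14 mm with impression of a ring with a round setting; sprue groove opens at the -x end. Origin: centre of underside. 4 tapered lugs, 5 mm high, at the corners (radius 4.5 mm at -x, 7 at +x) enter the top's notches, 2 mm play, one way round. Seated: top's origin 14 mm above this, x axes agree. Loose, 120 g.
- blue_top: Top half, blue rubber, 52 wide (y) x 78 long (x) x 15 mm high, cut face down, blank paper label on its back. Origin: centre of underside. Sprue mouth in the short end at -x. Notches under the corners, 6 mm deep, open outward: 13 mm square at -x, 19 mm at +x. 90 g. At the start pink_top lies 2 to 5 mm from its -y side; its +y side and both ends are free.
- blue_bottom: Bottom half, blue rubber, 52 (y) x 78 mm (x), cut face up at 14 mm with impression of a drop-shaped pendant; sprue groove opens at the -x end. Origin: centre of underside. 4 tapered lugs, 5 mm high, at the corners (radius 4.5 mm at -x, 7 at +x) enter the top's notches, 2 mm play, one way round. Seated: top's origin 14 mm above this, x axes agree. Loose, 120 g.
- white_top: Top half, white rubber, 56 wide (y) x 80 long (x) x 15 mm high, cut face down, blank paper label on its back. Origin: centre of underside. Sprue mouth in the short end at -x. Notches under the corners, 6 mm deep, open outward: 13 mm square at -x, 19 mm at +x. 90 g.
- white_bottom: Bottom half, white rubber, 56 (y) x 80 mm (x), cut face up at 14 mm with impression of a pair of ear studs; sprue groove opens at the -x end. Origin: centre of underside. 4 tapered lugs, 5 mm high, at the corners (radius 4.5 mm at -x, 7 at +x) enter the top's notches, 2 mm play, one way round. Seated: top's origin 14 mm above this, x axes agree. Loose, 120 g.
- yellow_top: Top half, yellow rubber, 58 wide (y) x 82 long (x) x 15 mm high, cut face down, blank paper label on its back. Origin: centre of underside. Sprue mouth in the short end at -x. Notches under the corners, 6 mm deep, open outward: 13 mm square at -x, 19 mm at +x. 90 g.
- yellow_bottom: Bottom half, yellow rubber, 58 (y) x 82 mm (x), cut face up at 14 mm with impression of a signet ring; sprue groove opens at the -x end. Origin: centre of underside. 4 tapered lugs, 5 mm high, at the corners (radius 4.5 mm at -x, 7 at +x) enter the top's notches, 2 mm play, one way round. Seated: top's origin 14 mm above this, x axes agree. Loose, 120 g.
- wax_tree: Bystander: fragile wax tree, purple wax patterns on a turquoise stem, on a round black rubber base 100 mm across; 150 mm high, at the back left of the work. Origin: centre of its underside.
- talc: Bystander: white bottle of talc with a blue cap, 60 mm across, 144 mm high, at the back right of the work. Origin: centre of its underside.

How it is judged:
By the outcome, as a careful person would: the job done as asked, in the order asked, and still so for the second after the job is handed in, with the robot touching nothing.
It also fails if it takes over 102 s, if anything falls off the work surface, if the arm or the gripper's body presses on something with over 40 N, if the wrist force passes 120 N, or if a joint passes its speed limit or range.

## Working session

There is one attempt and no reset: what is moved stays moved. The work goes in short steps, Python scripts to look and compute and a shell command to move; the robot and the scene stay as the last step left them, time stands still between calls to the robot, and variables do not carry over. Pictures are saved under pics/ and viewed, at most 14 in all, crops included, and the job is handed in when it is done.

```bash
mkdir -p pics; ls
cat > h.py <<'E'
from rig import env
import numpy as np, cv2
def snap(n,f=None):
    p=env.snapshot(n)
    if f: cv2.imwrite('pics/'+f,p['image'][:,:,::-1])
    return p
def world(p):
    h,w=p['depth'].shape
    u,v=np.meshgrid(np.arange(w),np.arange(h))
    q=cv2.undistortPoints(np.stack([u,v],-1).reshape(-1,1,2).astype(np.float64),p['mtx'],p['D']).reshape(h,w,2)
    z=p['depth'][...,None]
    c=np.concatenate([q*z,z],-1)
    return c@p['extrinsics'][:3,:3].T+p['extrinsics'][:3,3]
names=[c+s for c in('pink','blue','white','yellow') for s in('_top','_bottom')]+['wax_tree','talc']
E
python3 - <<'E'
from h import *
print(env.read_state())
for n in('top','side'):
    p=snap(n,n+'0.png'); print(n,p['mtx'],p['extrinsics'].round(3).tolist())
    for k in names:
        print(k,[(np.round(d['xyz'],4).tolist(),round(d['confidence'],2)) for d in env.spot_point(k,p)[:2]])
    np.save(n+'0.npy',world(p))
E
```

```text
pics
{'clock': 0.0, 'joints': array([ 1.14229520e+00,  9.18763282e-02,  1.23184795e+00, -1.72852016e-05,
        1.81983915e+00, -5.67023761e-02]), 'joint_velocities': array([ 0.00030508,  0.00051411, -0.00085924,  0.00083571, -0.00153399,
        0.00066767]), 'tau': array([-2.06085264e-03, -4.46466672e+01, -4.06431162e+01,  6.95796590e-02,
        2.97599088e-02, -1.25225824e-04]), 'eef_pos': array([0.21785189, 0.55871335, 0.21351789]), 'eef_rot': array([-2.28586067e-04,  1.84832484e-01,  9.82769547e-01, -9.58544847e-04]), 'force': array([-0.40256823,  0.28773057,  0.25967597]), 'torque': array([-0.0245681 ,  0.00517442,  0.02216308]), 'grip_force': 0.0, 'gripper_width': 0.08780914403043176}
top [[471.65760607   0.         277.49024306]
 [  0.         471.65760607 204.69206319]
 [  0.           0.           1.        ]] [[-0.027, -0.991, 0.128, 0.431], [-1.0, 0.024, -0.019, 0.006], [0.015, -0.128, -0.992, 1.187], [0.0, 0.0, 0.0, 1.0]]
pink_top [([0.6001, -0.0525, 0.0039], 0.96)]
pink_bottom [([0.4356, 0.261, 0.0019], 0.7)]
blue_top [([0.5999, 0.0035, -0.0003], 0.92)]
blue_bottom [(
[... 461 characters left out ...]
03812839   0.         281.24245627]
 [  0.         418.03812839 212.47971792]
 [  0.           0.           1.        ]] [[0.858, -0.206, 0.47, 0.034], [-0.513, -0.326, 0.794, -0.948], [-0.01, -0.923, -0.386, 0.498], [0.0, 0.0, 0.0, 1.0]]
pink_top [([0.5965, -0.0515, 0.0006], 0.53)]
pink_bottom [([0.431, 0.2626, 0.0025], 0.49)]
blue_top [([0.6013, 0.0002, -0.0033], 0.71)]
blue_bottom [([0.4391, -0.1223, 0.0002], 0.56), ([0.4342, 0.2641, -0.0028], 0.55)]
white_top []
white_bottom [([0.4385, -0.2453, 0.0011], 0.68)]
yellow_top [([0.5857, 0.1815, -0.0021], 0.55)]
yellow_bottom [([0.4382, 0.0916, -0.0029], 0.91)]
wax_tree [([0.7674, 0.2345, 0.0036], 0.7)]
talc [([0.7671, -0.1805, 0.0004], 0.87)]
```

View pics/top0.png

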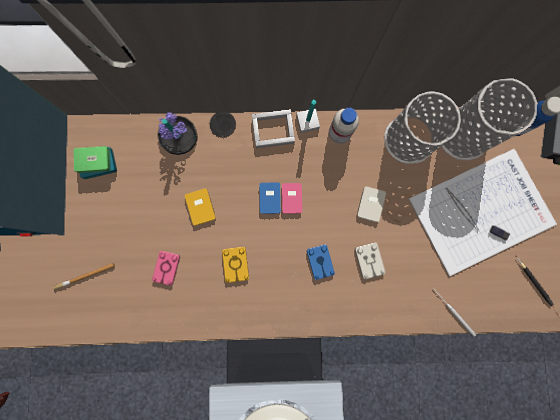

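View pics/side0.png

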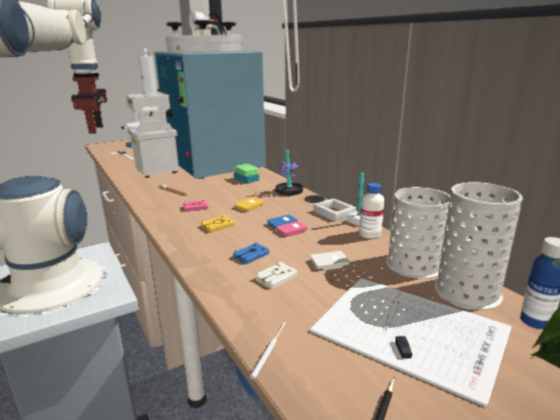

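```bash
cat >> h.py <<'E'
dims=dict(pink=(.076,.050),blue=(.078,.052),white=(.080,.056),yellow=(.082,.058))
def maskcol(p,c):
    hsv=cv2.cvtColor(p['image'],cv2.COLOR_RGB2HSV).astype(int); H,S,V=hsv[...,0],hsv[...,1],hsv[...,2]
    return dict(pink=(H>160)&(S>110),blue=(H>95)&(H<125)&(S>110),yellow=(H>17)&(H<32)&(S>150),white=(S<75)&(V>110))[c]
def fit(p,c,guess,lo=.009,hi=.045,r=.055,W=None):
    "rect fit: footprint of pixels near guess, between heights"
    W=world(p) if W is None else W
    d=np.hypot(W[...,0]-guess[0],W[...,1]-guess[1])
    m=(d<r)&(W[...,2]>lo)&(W[...,2]<hi)
    hsv=cv2.cvtColor(p['image'],cv2.COLOR_RGB2HSV)
    col=maskcol(p,c)
    k=m&cv2.morphologyEx(col.astype(np.uint8),cv2.MORPH_CLOSE,np.ones((7,7))).astype(bool)
    P=W[k]
    if len(P)<50: return None
    (cx,cy),(a,b),ang=cv2.minAreaRect(P[:,:2].astype(np.float32)*1000)
    t=np.deg2rad(ang)
    if a<b: t+=np.pi/2; a,b=b,a
    t=(t+np.pi/2)%np.pi-np.pi/2
    C=np.cov(P[:,:2].T); w,v=np.linalg.eigh(C); t2=np.arctan2(v[1,1],v[0,1]); t2=(t2+np.pi/2)%np.pi-np.pi/2
    return dict(n=len(P),rect=(round(cx,1),round(cy,1),round(a,1),round(b,1),round(np.degrees(t),1)),mean=(P[:,:2].mean(0)*1000).round(1).tolist(),pca=round(np.degrees(t2),1),ext=(np.sqrt(12*w[::-1])*1000).round(1).tolist(),z=(np.percentile(P[:,2],[5,50,95])*1000).round(1).tolist())
G=dict(pink_top=(.600,-.0525),pink_bottom=(.4356,.261),blue_top=(.600,.0035),blue_bottom=(.4408,-.1178),white_top=(.5797,-.252),white_bottom=(.4383,-.2422),yellow_top=(.5838,.1749),yellow_bottom=(.4388,.0942))
E
python3 - <<'E'
from h import *
for n in('top','side'):
  p=snap(n)
  W=world(p)
  m=(abs(W[...,0]-.52)<.03)&(abs(W[...,1])<.3); print(n,'table z',np.percentile(W[m][:,2],[5,50,95]))
  for k,g in G.items(): print(k,fit(p,k.split('_')[0],g,W=W))
  im=p['image'][:,:,::-1]
  if n=='top': cv2.imwrite('pics/tz.png',cv2.resize(im[180:290,145:395],None,fx=3.2,fy=3.2,interpolation=cv2.INTER_CUBIC))
  else: cv2.imwrite('pics/sz.png',cv2.resize(im[190:290,175:355],None,fx=4.4,fy=4.4,interpolation=cv2.INTER_CUBIC))
E
```

```text
top table z [-0.003981   -0.00016106  0.00424368]
pink_top {'n': 579, 'rect': (599.9, -51.7, 74.7, 48.2, np.float64(-1.5)), 'mean': [599.6, -51.4], 'pca': np.float64(-0.8), 'ext': [75.4, 49.5], 'z': [10.9, 13.9, 18.0]}
pink_bottom {'n': 628, 'rect': (433.2, 262.9, 75.5, 50.6, np.float64(-14.9)), 'mean': [433.2, 262.3], 'pca': np.float64(-14.0), 'ext': [74.7, 49.9], 'z': [10.6, 14.3, 18.5]}
blue_top {'n': 585, 'rect': (601.2, 3.8, 74.7, 48.0, np.float64(-1.5)), 'mean': [600.8, 3.7], 'pca': np.float64(-0.5), 'ext': [75.7, 50.0], 'z': [10.7, 14.0, 18.0]}
blue_bottom {'n': 629, 'rect': (437.9, -117.6, 76.0, 51.6, np.float64(13.4)), 'mean': [437.9, -117.4], 'pca': np.float64(13.9), 'ext': [75.8, 51.1], 'z': [10.6, 14.3, 18.6]}
white_top {'n': 694, 'rect': (579.8, -251.2, 80.7, 56.2, np.float64(-16.8)), 'mean': [579.7, -251.3], 'pca': np.float64(-16.5), 'ext': [80.0, 55.9], 'z': [10.3, 14.1, 17.7]}
white_bottom {'n': 710, 'rect': (439.2, -239.9, 79.4, 56.0, np.float64(13.1)), 'mean': [439.0, -239.9], 'pca': np.float64(12.6), 'ext': [79.2, 55.8], 'z': [10.5, 14.0, 18.4]}
yellow_top {'n': 74
[... 1042 characters left out ...]
.0, 15.6]}
white_top {'n': 448, 'rect': (578.6, -253.0, 82.0, 61.0, np.float64(-16.2)), 'mean': [577.0, -255.3], 'pca': np.float64(-16.2), 'ext': [81.7, 60.9], 'z': [10.6, 13.4, 15.0]}
white_bottom {'n': 517, 'rect': (437.0, -242.3, 81.8, 56.0, np.float64(13.7)), 'mean': [435.1, -245.3], 'pca': np.float64(12.3), 'ext': [82.0, 58.5], 'z': [10.4, 13.1, 17.1]}
yellow_top {'n': 178, 'rect': (580.0, 173.9, 81.4, 58.1, np.float64(15.6)), 'mean': [577.5, 171.7], 'pca': np.float64(17.0), 'ext': [81.3, 58.7], 'z': [10.4, 12.7, 15.0]}
yellow_bottom {'n': 246, 'rect': (433.8, 89.0, 80.3, 58.3, np.float64(4.8)), 'mean': [433.0, 85.7], 'pca': np.float64(4.1), 'ext': [79.0, 59.9], 'z': [10.1, 12.6, 14.8]}
```

View pics/tz.png

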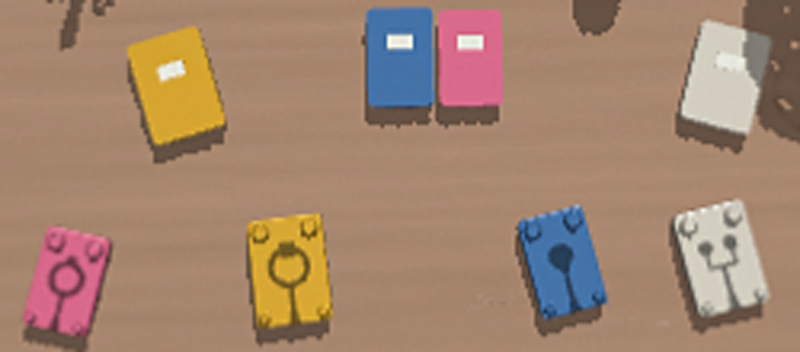

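View pics/sz.png

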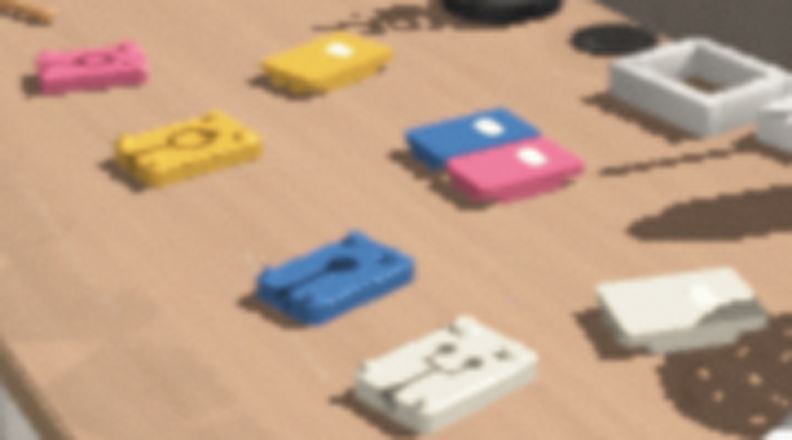

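Run:
```python
from h import *
p=snap('side'); im=p['image'][:,:,::-1]
q=lambda a,b,c,d: cv2.resize(im[a:b,c:d],(400,300),interpolation=cv2.INTER_CUBIC)
o=np.vstack([np.hstack([q(247,274,306,352),q(212,239,265,311)]),np.hstack([q(193,216,230,270),q(253,292,250,302)])])
o=np.clip(o.astype(float)*1.6,0,255) if 0 else o
o=(255*(o/255.)**.6).astype(np.uint8)
cv2.imwrite('pics/sz2.png',o)
```

```text
(no output)
```

View pics/sz2.png

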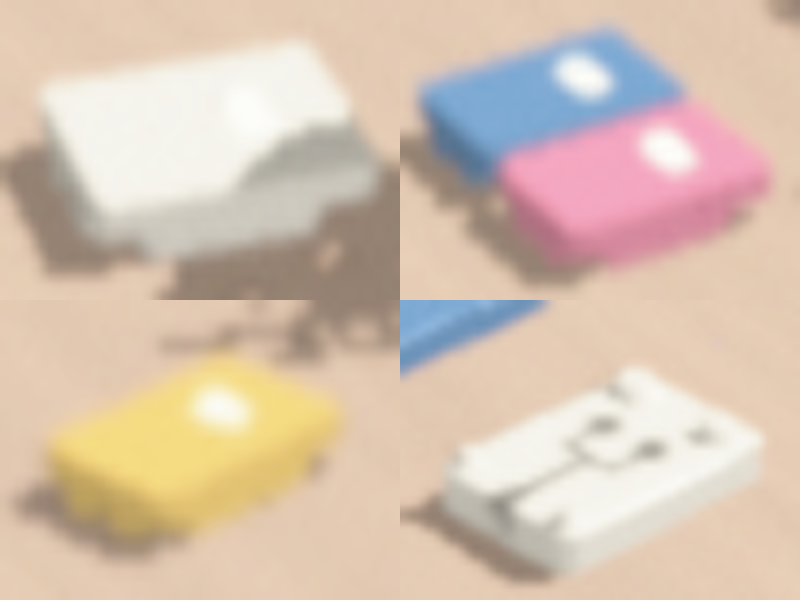

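```bash
cat > plan.py <<'E'
# usage: plan.py x y z yaw_deg(of tool y) : remaining shift/turn in present tool axes
import sys; from rig import env; import numpy as np
from scipy.spatial.transform import Rotation as R
s=env.read_state(); q=np.array(s['eef_rot']); A=R.from_quat(q[[1,2,3,0]])
x,y,z,yw=map(float,sys.argv[1:5])
best=None
for k in(0,180):
    t=np.radians(yw+k); Y=np.array([np.cos(t),np.sin(t),0]); Z=np.array([0,0,-1.]); B=R.from_matrix(np.c_[np.cross(Y,Z),Y,Z])
    rv=(A.inv()*B).as_rotvec()
    if best is None or np.linalg.norm(rv)<np.linalg.norm(best): best=rv
d=np.array([x,y,z])-s['eef_pos']
print('t',s['clock'],'pos',np.round(s['eef_pos'],4),'w',round(s['gripper_width'],4),'F',np.round(s['force'],1),'grip',round(s['grip_force'],1),'q',np.round(s['joints'],2))
print('dp now',A.inv().apply(d).round(4),'| turn',best.round(4),'| dp after turn',(A*R.from_rotvec(best)).inv().apply(d).round(4))
E
python3 -m pendant '[{"angular":[0,0,0],"dp":[-0.04,-0.027,0],"claw":0},{"angular":[0,0,0],"dp":[-0.04,-0.027,0],"claw":0},{"angular":[0,0,0],"dp":[-0.04,-0.027,0],"claw":0},{"angular":[0,0,0],"dp":[-0.04,-0.027,0],"claw":0},{"angular":[0,0,0],"dp":[-0.04,-0.027,0],"claw":0},{"angular":[0,0,0],"dp":[-0.04,-0.027,0],"claw":0},{"angular":[0,0,0],"dp":[-0.04,-0.027,0],"claw":0},{"angular":[0,0,0],"dp":[-0.04,-0.027,0],"claw":0},{"angular":[0,0,0],"dp":[-0.04,-0.027,0],"claw":0},{"angular":[0,0,0],"dp":[-0.04,-0.027,0],"claw":0}]'; python3 plan.py .6005 .0037 .1 -1
```

```text
clock: 2.5
eef_pos: [0.4933, 0.1607, 0.2149]
eef_rot: [0.0, 0.185, 0.983, 0.0]
force: [0.2, -0.2, 0.2]
gripper_width: 0.0881
grip_force: 0.0
t 2.5 pos [0.4933 0.1607 0.2149] w 0.0881 F [ 0.2 -0.2  0.2] grip 0.0 q [ 0.25 -0.13  1.45  0.    1.82 -0.95]
dp now [-0.1569 -0.1074  0.1149] | turn [7.0000e-04 1.0000e-04 1.2164e+00] | dp after turn [-0.1551  0.1099  0.1149]
```

```bash
python3 -m pendant '[{"angular":[0,0,0],"dp":[-0.0392,-0.0269,0],"claw":0},{"angular":[0,0,0],"dp":[-0.0392,-0.0269,0],"claw":0},{"angular":[0,0,0],"dp":[-0.0392,-0.0269,0],"claw":0},{"angular":[0,0,0],"dp":[-0.0392,-0.0269,0],"claw":0},{"angular":[0,0,0.18],"dp":[0,0,0.02],"claw":0},{"angular":[0,0,0.18],"dp":[0,0,0.02],"claw":0},{"angular":[0,0,0.18],"dp":[0,0,0.02],"claw":0},{"angular":[0,0,0.18],"dp":[0,0,0.02],"claw":0},{"angular":[0,0,0.18],"dp":[0,0,0.02],"claw":0},{"angular":[0,0,0.18],"dp":[0,0,0.01],"claw":0}]'; python3 -m pendant '[{"angular":[0,0,0.136],"dp":[0,0,0],"claw":0},{"angular":[0,0,0],"dp":[0,0,0],"claw":0}]'; python3 plan.py .6005 .0037 .029 -1
```

```text
clock: 3.75
eef_pos: [0.599, 0.0049, 0.103]
eef_rot: [-0.001, 0.666, 0.746, -0.001]
force: [0.1, -0.4, -0.2]
gripper_width: 0.088
grip_force: 0.0
clock: 4.0
eef_pos: [0.5995, 0.0049, 0.1045]
eef_rot: [-0.0, 0.713, 0.702, -0.0]
force: [-0.5, 0.5, 0.0]
gripper_width: 0.0881
grip_force: 0.0
t 4.0 pos [0.5995 0.0049 0.1045] w 0.0881 F [-0.5  0.5  0. ] grip 0.0 q [-0.05  0.1   1.42  0.    1.63 -0.03]
dp now [-0.0012  0.001   0.0755] | turn [-0.0002 -0.      0.0017] | dp after turn [-0.0012  0.001   0.0755]
```

```bash
python3 -m pendant '[{"angular":[0,0,0],"dp":[-0.0012,0.001,0.03],"claw":0},{"angular":[0,0,0],"dp":[0,0,0.02],"claw":0},{"angular":[0,0,0],"dp":[0,0,0.01],"claw":0},{"angular":[0,0,0],"dp":[0,0,0.01],"claw":0},{"angular":[0,0,0],"dp":[0,0,0.0055],"claw":0},{"angular":[0,0,0],"dp":[0,0,0],"claw":0}]'; python3 plan.py .6005 .0037 .029 -1
```

```text
clock: 4.75
eef_pos: [0.6005, 0.0037, 0.0291]
eef_rot: [-0.0, 0.713, 0.701, -0.0]
force: [-0.2, 0.4, -0.7]
gripper_width: 0.0878
grip_force: 0.0
t 4.75 pos [0.6005 0.0037 0.0291] w 0.0878 F [-0.2  0.4 -0.7] grip 0.0 q [-0.05  0.14  1.51 -0.    1.49 -0.03]
dp now [-0.     -0.      0.0001] | turn [-0.0001  0.      0.0006] | dp after turn [-0.     -0.      0.0001]
```

Close, lift.

```bash
python3 -m pendant '[{"angular":[0,0,0],"dp":[0,0,0],"claw":1},{"angular":[0,0,0],"dp":[0,0,0],"claw":1},{"angular":[0,0,0],"dp":[0,0,0],"claw":1},{"angular":[0,0,0],"dp":[0,0,0],"claw":1}]';python3 -m pendant '[{"angular":[0,0,0],"dp":[0,0,-0.01],"claw":1},{"angular":[0,0,0],"dp":[0,0,-0.03],"claw":1},{"angular":[0,0,0],"dp":[0,0,-0.03],"claw":1},{"angular":[0,0,0],"dp":[0,0,0],"claw":1}]'
python3 - <<'E'
from h import *
p=snap('top','b1.png'); W=world(p)
for k in ('pink_top','pink_bottom','blue_bottom'): print(k,fit(p,k.split('_')[0],G[k],W=W))
p=snap('side'); W=world(p); print('held',fit(p,'blue',(.6,.0),lo=.06,hi=.12,W=W))
E
python3 plan.py .438 -.1176 .1 13.7
```

```text
clock: 5.25
eef_pos: [0.6006, 0.0037, 0.0293]
eef_rot: [0.0, 0.713, 0.701, 0.0]
force: [0.6, -0.4, 0.3]
gripper_width: 0.0511
grip_force: 0.0
clock: 5.75
eef_pos: [0.6024, 0.0036, 0.1031]
eef_rot: [0.002, 0.713, 0.701, 0.002]
force: [-0.3, 1.3, 0.2]
gripper_width: 0.0113
grip_force: 0.0
pink_top {'n': 245, 'rect': (598.5, -43.4, 71.7, 26.2, np.float64(-3.9)), 'mean': [593.7, -44.2], 'pca': np.float64(-6.3), 'ext': [69.3, 23.9], 'z': [10.2, 14.4, 17.7]}
pink_bottom {'n': 630, 'rect': (433.2, 262.3, 75.1, 50.3, np.float64(-15.3)), 'mean': [433.2, 262.2], 'pca': np.float64(-14.3), 'ext': [74.5, 50.0], 'z': [10.9, 14.3, 18.9]}
blue_bottom {'n': 627, 'rect': (437.9, -117.8, 75.9, 51.2, np.float64(13.4)), 'mean': [438.1, -117.6], 'pca': np.float64(13.4), 'ext': [75.8, 51.0], 'z': [10.7, 14.2, 18.4]}
held None
t 5.85 pos [0.6006 0.0037 0.099 ] w 0.0033 F [ 0.  -0.3  0.1] grip 0.0 q [-0.05  0.1   1.43  0.    1.62 -0.03]
dp now [-0.1241 -0.1605 -0.0011] | turn [ 0.0004  0.     -0.2561] | dp after turn [-0.0794 -0.1867 -0.001 ]
```

Run:
```python
from h import *
a=snap('top')['image'][:,:,::-1]; b=snap('side')['image'][:,:,::-1]
q=lambda i,r,c: cv2.resize(i[r:r+120,c:c+160],(400,300),interpolation=cv2.INTER_CUBIC)
cv2.imwrite('pics/c1.png',np.hstack([q(a,140,200),q(b,140,210)]))
```

```text
(no output)
```

View pics/c1.png

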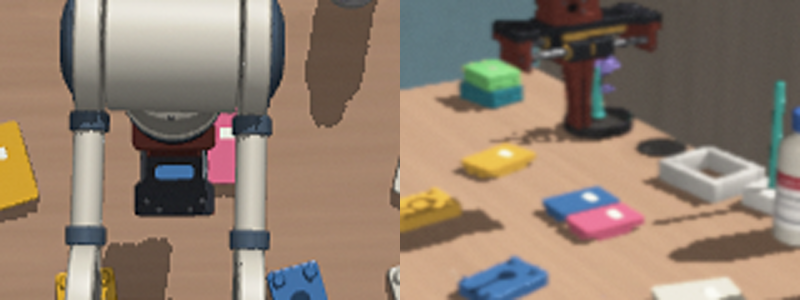

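Run:
```python
from h import *
p=snap('side'); W=world(p)
m=(abs(W[...,0]-.6)<.06)&(abs(W[...,1]-.004)<.05)&(W[...,2]>.03)&(W[...,2]<.3)
v,u=np.where(m)
for v0 in range(v.min(),v.max()+1,4):
    r=W[v0][m[v0]]
    if len(r): print(v0,u[v==v0].min(),u[v==v0].max(),'x',r[:,0].min().round(3),r[:,0].max().round(3),'y',np.median(r[:,1]).round(3),'z',np.median(r[:,2]).round(3), p['image'][v0][m[v0]].mean(0).round())
for k in ('pink_top','blue_top'): print(k,fit(p,k.split('_')[0],G[k],W=W,lo=.005))
```

```text
121 268 293 x 0.565 0.619 y -0.026 z 0.299 [67. 68. 68.]
125 268 294 x 0.569 0.638 y -0.019 z 0.29 [142. 140. 139.]
129 263 294 x 0.562 0.623 y -0.026 z 0.281 [26. 24. 24.]
133 263 291 x 0.558 0.611 y -0.025 z 0.271 [74. 39. 34.]
137 264 289 x 0.558 0.613 y -0.011 z 0.257 [69. 37. 32.]
141 264 289 x 0.558 0.613 y -0.013 z 0.247 [73. 41. 36.]
145 264 303 x 0.557 0.659 y -0.012 z 0.236 [67. 41. 38.]
149 260 307 x 0.542 0.66 y -0.017 z 0.225 [50. 36. 35.]
153 266 295 x 0.542 0.657 y -0.016 z 0.216 [85. 70. 45.]
157 263 305 x 0.554 0.659 y -0.024 z 0.203 [62. 59. 57.]
161 267 295 x 0.541 0.625 y -0.027 z 0.198 [73. 71. 69.]
165 273 287 x 0.572 0.613 y -0.006 z 0.18 [74. 41. 39.]
169 275 287 x 0.584 0.612 y -0.005 z 0.167 [75. 44. 39.]
173 276 286 x 0.586 0.608 y -0.006 z 0.156 [77. 44. 39.]
177 276 286 x 0.587 0.609 y -0.006 z 0.145 [79. 48. 41.]
181 277 286 x 0.588 0.608 y -0.007 z 0.133 [81. 49. 42.]
185 277 286 x 0.59 0.608 y -0.005 z 0.121 [73. 44. 39.]
189 277 286 x 0.591 0.608 y -0.005 z 0.109 [68. 38. 34.]
pink_top {'n': 261, 'rect': (597.2, -54.8, 74.3, 53.4, np.float64(-0.1)), 'mean': [593.4, -58.4], 'pca': np.float64(-2.2), 'ext': [75.5, 54.2], 'z': [6.5, 12.7, 14.5]}
blue_top {'n': 170, 'rect': (597.7, 4.5, 76.5, 48.7, np.float64(2.3)), 'mean': [594.1, 1.1], 'pca': np.float64(0.5), 'ext': [77.8, 44.4], 'z': [9.6, 12.9, 14.6]}
```

```bash
python3 -m pendant '[{"angular":[0,0,0],"dp":[0,-0.045,0],"claw":1},{"angular":[0,0,0],"dp":[0,-0.045,0],"claw":1},{"angular":[0,0,0],"dp":[0,0,0.04],"claw":1},{"angular":[0,0,0],"dp":[0,0,0.03],"claw":1},{"angular":[0,0,0],"dp":[0,0,0.01],"claw":1},{"angular":[0,0,0],"dp":[0,0,0.005],"claw":1},{"angular":[0,0,0],"dp":[0,0,0],"claw":1}]'; for i in 1 2; do python3 -m pendant '[{"angular":[0,0,0],"dp":[0,0,0.002],"claw":1},{"angular":[0,0,0],"dp":[0,0,0],"claw":1}]' | grep -A2 -E "eef_pos|force: \["; done
```

```text
clock: 6.88
eef_pos: [0.511, 0.0052, 0.0147]
eef_rot: [0.0, 0.713, 0.701, 0.0]
force: [0.1, -0.1, -0.2]
gripper_width: 0.0005
grip_force: 0.0
eef_pos: [0.511, 0.0052, 0.0127]
eef_rot: [0.0, 0.713, 0.701, 0.0]
force: [-0.2, 0.2, 0.1]
gripper_width: 0.0002
grip_force: 0.0
eef_pos: [0.5105, 0.0053, 0.01]
eef_rot: [-0.0, 0.713, 0.701, -0.0]
force: [-0.5, -0.2, 0.5]
gripper_width: 0.0004
grip_force: 0.0
```

Run:
```python
from h import *
p=snap('side'); W=world(p)
m=(abs(W[...,0]-.51)<.03)&(abs(W[...,1]-.004)<.03)&(W[...,2]>.005)&(W[...,2]<.06)
v,u=np.where(m)
for v0 in range(v.min(),v.max()+1):
    r=W[v0][m[v0]]
    if len(r): print(v0,u[v==v0].min(),u[v==v0].max(),'x',np.median(r[:,0]).round(3),'y',np.median(r[:,1]).round(3),'z',np.median(r[:,2]).round(3))
print(env.read_state()['eef_pos'],env.read_state()['force'])
```

```text
211 248 248 x 0.499 y 0.016 z 0.058
212 249 258 x 0.513 y -0.002 z 0.058
213 249 258 x 0.505 y -0.004 z 0.057
214 249 258 x 0.506 y -0.003 z 0.053
215 249 258 x 0.504 y -0.004 z 0.051
216 249 258 x 0.503 y -0.004 z 0.047
217 249 258 x 0.505 y -0.004 z 0.045
218 249 258 x 0.505 y -0.004 z 0.042
219 249 258 x 0.505 y -0.003 z 0.038
220 249 258 x 0.505 y -0.004 z 0.036
221 249 258 x 0.504 y -0.003 z 0.033
222 250 258 x 0.507 y -0.004 z 0.029
223 250 258 x 0.505 y -0.002 z 0.026
224 250 258 x 0.505 y -0.003 z 0.023
225 251 258 x 0.506 y -0.003 z 0.021
226 253 257 x 0.507 y -0.007 z 0.019
[0.51048984 0.00527731 0.01008351] [ 0.56169097  0.00944408 -0.44062712]
```

```bash
for i in 1 2 3; do python3 -m pendant '[{"angular":[0,0,0],"dp":[0,0,0.003],"claw":1},{"angular":[0,0,0],"dp":[0,0,0],"claw":1}]' | grep -E "eef_pos|force: \["; done
```

```text
eef_pos: [0.5103, 0.0053, 0.0067]
force: [-0.3, 0.3, -0.1]
eef_pos: [0.5103, 0.0053, 0.0037]
force: [0.3, 0.2, 0.8]
eef_pos: [0.5103, 0.0053, 0.0008]
force: [-0.0, -0.1, -0.4]
```

```bash
for i in 1 2 3 4; do python3 -m pendant '[{"angular":[0,0,0],"dp":[0,0,0.002],"claw":1},{"angular":[0,0,0],"dp":[0,0,0],"claw":1}]' | grep -E "eef_pos|force: \["; done
```

```text
eef_pos: [0.5104, 0.0052, -0.0011]
force: [-0.6, -0.8, -0.7]
eef_pos: [0.5104, 0.0052, -0.0031]
force: [0.5, 0.7, 0.6]
eef_pos: [0.5104, 0.0053, -0.0051]
force: [-0.1, 0.1, 0.7]
eef_pos: [0.5104, 0.0053, -0.0071]
force: [-0.1, 0.7, -0.1]
```

```bash
for i in 1 2 3 4; do python3 -m pendant '[{"angular":[0,0,0],"dp":[0,0,0.0015],"claw":1},{"angular":[0,0,0],"dp":[0,0,0],"claw":1}]' | grep -E "eef_pos|force: \["; done
python3 - <<'E'
from h import *
p=snap('side'); W=world(p)
for v0 in range(218,240): print(v0,p['image'][v0,250:258].mean(0).round(),W[v0,254].round(3))
E
```

```text
eef_pos: [0.5107, 0.0053, -0.0077]
force: [-1.9, 0.8, 5.6]
eef_pos: [0.5107, 0.0053, -0.0077]
force: [-7.7, 0.5, 13.7]
eef_pos: [0.5107, 0.0052, -0.0078]
force: [-11.7, 0.4, 21.4]
eef_pos: [0.5108, 0.0052, -0.0079]
force: [-16.1, 0.3, 30.4]
218 [72. 38. 33.] [ 0.506 -0.005  0.043]
219 [74. 39. 33.] [ 0.506 -0.005  0.04 ]
220 [75. 40. 35.] [ 0.506 -0.004  0.037]
221 [75. 40. 34.] [ 0.504 -0.009  0.036]
222 [74. 40. 34.] [ 0.505 -0.006  0.032]
223 [73. 40. 35.] [ 0.504 -0.007  0.029]
224 [72. 40. 33.] [ 0.034 -0.948  0.498]
225 [73. 40. 34.] [ 0.506 -0.003  0.021]
226 [73. 39. 34.] [ 0.504 -0.007  0.02 ]
227 [72. 39. 33.] [ 0.506 -0.004  0.015]
228 [72. 39. 33.] [ 0.504 -0.007  0.014]
229 [72. 39. 34.] [ 0.504 -0.007  0.011]
230 [73. 42. 35.] [ 0.504 -0.006  0.007]
231 [81. 52. 43.] [ 0.505 -0.004  0.004]
232 [101.  74.  60.] [ 0.506 -0.002 -0.001]
233 [140. 110.  90.] [ 0.502 -0.01   0.001]
234 [187. 151. 122.] [ 0.5   -0.013 -0.001]
235 [208. 169. 138.] [ 0.498 -0.018 -0.001]
236 [211. 172. 141.] [ 0.493 -0.026  0.   ]
237 [211. 172. 141.] [ 0.491 -0.031 -0.   ]
238 [211. 172. 141.] [ 0.488 -0.037  0.   ]
239 [211. 172. 140.] [ 0.486 -0.039 -0.002]
```

```bash
cat > fing.py <<'E'
from h import *
s=env.read_state(); X=s['eef_pos']; print(X.round(4),s['eef_rot'].round(3))
A=[]
for i in range(5):
    p=snap('side'); W=world(p)
    m=(abs(W[...,0]-X[0])<.05)&(abs(W[...,1]-X[1])<.05)&(W[...,2]>X[2]+.01)&(W[...,2]<X[2]+.075)
    for v in np.unique(np.where(m)[0]):
        r=W[v][m[v]]
        if len(r)>4: A.append([*np.percentile(r[:,0],[5,50,95]),*np.percentile(r[:,1],[5,50,95]),np.median(r[:,2])])
A=np.array(A); z=A[:,6]-X[2]
for j,n in enumerate(['x5','x50','x95','y5','y50','y95']):
    c=np.polyfit(z,A[:,j]-X[j//3],1); print(n,'slope',c[0].round(3),'offset@+8mm',(np.polyval(c,.008)*1000).round(1))
print('zmin',np.percentile(z,1).round(4))
E
python3 -m pendant '[{"angular":[0,0,0],"dp":[0,0,-0.006],"claw":1},{"angular":[0,0,0],"dp":[0,0,-0.04],"claw":1},{"angular":[0,0,0],"dp":[0,0,-0.02],"claw":1},{"angular":[0,0,0],"dp":[0,0,0],"claw":1}]';python3 fing.py
python3 -m pendant '[{"angular":[0,0,0],"dp":[0,0.045,0],"claw":1},{"angular":[0,0,0],"dp":[0,0.045,0],"claw":1},{"angular":[0,0,0],"dp":[0,0.02,0],"claw":1},{"angular":[0,0,0],"dp":[0,0,0],"claw":1}]' >/dev/null;python3 fing.py
```

```text
clock: 10.72
eef_pos: [0.5118, 0.0052, 0.0547]
eef_rot: [0.001, 0.713, 0.701, 0.001]
force: [0.4, 0.8, -0.9]
gripper_width: 0.0005
grip_force: 0.0
[0.5118 0.0052 0.0547] [0.001 0.713 0.701 0.001]
x5 slope -0.096 offset@+8mm -10.1
x50 slope 0.024 offset@+8mm -7.5
x95 slope 0.098 offset@+8mm 2.6
y5 slope -0.003 offset@+8mm -12.0
y50 slope -0.0 offset@+8mm -9.2
y95 slope -0.001 offset@+8mm 4.2
zmin 0.0112
[0.6206 0.0033 0.0513] [-0.001  0.713  0.701 -0.001]
x5 slope -0.088 offset@+8mm -9.8
x50 slope 0.036 offset@+8mm -8.1
x95 slope 0.066 offset@+8mm 4.3
y5 slope -0.003 offset@+8mm -11.9
y50 slope 0.002 offset@+8mm -8.8
y95 slope -0.006 offset@+8mm 5.8
zmin 0.0115
```

```bash
python3 -m pendant '[{"angular":[0,0,0],"dp":[0,-0.02,0],"claw":0},{"angular":[0,0,0],"dp":[0,0,0],"claw":0},{"angular":[0,0,0],"dp":[0,0,0],"claw":0},{"angular":[0,0,0],"dp":[0,0,0],"claw":0},{"angular":[0,0,0],"dp":[0,0,0],"claw":0},{"angular":[0,0,0],"dp":[0,0,0],"claw":0},{"angular":[0,0,0],"dp":[0,0,0],"claw":0},{"angular":[0,0,0],"dp":[0,0,0],"claw":0},{"angular":[0,0,0],"dp":[0,0,0],"claw":0},{"angular":[0,0,0],"dp":[0,0,0],"claw":0}]'; python3 plan.py .6005 .0037 -.003 -1
```

```text
clock: 12.98
eef_pos: [0.6005, 0.0037, 0.0531]
eef_rot: [0.0, 0.713, 0.701, 0.0]
force: [0.6, 1.0, -0.2]
gripper_width: 0.0873
grip_force: 0.0
t 12.975 pos [0.6005 0.0037 0.0531] w 0.0873 F [ 0.6  1.  -0.2] grip 0.0 q [-0.05  0.12  1.49 -0.    1.54 -0.03]
dp now [-0.     -0.      0.0561] | turn [0.     0.     0.0005] | dp after turn [-0.     -0.      0.0561]
```

```bash
python3 -m pendant '[{"angular":[0,0,0],"dp":[0,0,0.03],"claw":0},{"angular":[0,0,0],"dp":[0,0,0.008],"claw":0},{"angular":[0,0,0],"dp":[0,0,0.004],"claw":0},{"angular":[0,0,0],"dp":[0,0,0.002],"claw":0},{"angular":[0,0,0],"dp":[0,0,0],"claw":0}]'; python3 plan.py .6005 .0037 -.003 -1
```

```text
clock: 13.6
eef_pos: [0.6009, 0.0037, 0.0099]
eef_rot: [0.0, 0.713, 0.701, 0.0]
force: [-0.9, 0.6, 0.4]
gripper_width: 0.0879
grip_force: 0.0
t 13.6 pos [0.6009 0.0037 0.0099] w 0.0879 F [-0.9  0.6  0.4] grip 0.0 q [-0.05  0.15  1.53 -0.    1.46 -0.03]
dp now [-0.     -0.0004  0.0129] | turn [0.001  0.0001 0.0004] | dp after turn [-0.     -0.0004  0.0129]
```

```bash
python3 -m pendant '[{"angular":[0,0,0],"dp":[0,0,0.003],"claw":0},{"angular":[0,0,0],"dp":[0,0,0.002],"claw":0},{"angular":[0,0,0],"dp":[0,0,0],"claw":0}]' | grep -E "eef_pos|^force"; python3 -m pendant '[{"angular":[0,0,0],"dp":[0,0,0.002],"claw":0},{"angular":[0,0,0],"dp":[0,0,0],"claw":0}]'| grep -E "eef_pos|^force"; python3 plan.py .6005 .0037 -.003 -1
```

```text
eef_pos: [0.6004, 0.0037, 0.0039]
force: [-0.4, 0.2, -0.7]
eef_pos: [0.6004, 0.0037, 0.0019]
force: [0.2, -0.0, 0.3]
t 14.225 pos [0.6004 0.0037 0.0019] w 0.0875 F [ 0.2 -0.   0.3] grip 0.0 q [-0.05  0.16  1.54  0.    1.45 -0.03]
dp now [-0.      0.0001  0.0049] | turn [-0.0003 -0.      0.0005] | dp after turn [-0.      0.0001  0.0049]
```

```bash
python3 -m pendant '[{"angular":[0,0,0],"dp":[0,0,0.003],"claw":0},{"angular":[0,0,0],"dp":[0,0,0.002],"claw":0},{"angular":[0,0,0],"dp":[0,0,0],"claw":1},{"angular":[0,0,0],"dp":[0,0,0],"claw":1},{"angular":[0,0,0],"dp":[0,0,0],"claw":1}]'; python3 -m pendant '[{"angular":[0,0,0],"dp":[0,0,-0.01],"claw":1},{"angular":[0,0,0],"dp":[0,0,-0.03],"claw":1},{"angular":[0,0,0],"dp":[0,0,-0.02],"claw":1},{"angular":[0,0,0],"dp":[0,0,0],"claw":1}]';  python3 - <<'E'
from h import *
p=snap('side','d1.png'); W=world(p); X=env.read_state()['eef_pos'];print('held',fit(p,'blue',X,lo=.035,hi=.09,W=W))
p=snap('top'); W=world(p); print(fit(p,'blue',X,lo=.035,hi=.12,W=W))
cv2.imwrite('pics/d1.png',cv2.resize(p['image'][150:270,200:360,::-1],(640,480)))
E
python3 plan.py .438 -.1176 .06 13.7
```

```text
clock: 14.85
eef_pos: [0.6005, 0.0037, -0.0029]
eef_rot: [-0.0, 0.713, 0.701, -0.0]
force: [0.5, -0.1, -1.8]
gripper_width: 0.0772
grip_force: 30.0
clock: 15.35
eef_pos: [0.6021, 0.0036, 0.06]
eef_rot: [0.002, 0.713, 0.701, 0.002]
force: [0.2, -0.8, -1.2]
gripper_width: 0.0779
grip_force: 30.0
held {'n': 216, 'rect': (601.2, 2.9, 77.6, 56.8, np.float64(-1.7)), 'mean': [599.8, -6.3], 'pca': np.float64(19.2), 'ext': [77.1, 49.0], 'z': [68.9, 76.0, 77.6]}
None
t 15.45 pos [0.6004 0.0037 0.0568] w 0.0778 F [ 1.3  0.2 -1.6] grip 30.0 q [-0.05  0.12  1.48 -0.    1.54 -0.03]
dp now [-0.1241 -0.1603 -0.0032] | turn [-2.000e-04  0.000e+00 -2.561e-01] | dp after turn [-0.0794 -0.1865 -0.0032]
```

```bash
python3 -m pendant '[{"angular":[0,0,0],"dp":[-0.03,-0.04,0],"claw":1},{"angular":[0,0,0],"dp":[-0.031,-0.04,0],"claw":1},{"angular":[0,0,0],"dp":[-0.031,-0.04,0],"claw":1},{"angular":[0,0,0],"dp":[-0.032,-0.04,0],"claw":1},{"angular":[0,0,-0.127],"dp":[0,0,0],"claw":1},{"angular":[0,0,-0.127],"dp":[0,0,0],"claw":1},{"angular":[0,0,0],"dp":[0,0,0],"claw":1},{"angular":[0,0,0],"dp":[0,0,0],"claw":1}]'; python3 plan.py .438 -.1177 .06 13.5
python3 - <<'E'
from h import *
X=env.read_state()['eef_pos']
for n in('side','top'):
  p=snap(n); W=world(p);print(n,'held',fit(p,'blue',X,lo=.035,hi=.09,W=W),fit(p,'blue',X,lo=.006,hi=.025,W=W))
  cv2.imwrite('pics/e_%s.png'%n,cv2.resize(p['image'][200:320,230:390,::-1],(640,480)))
E
```

```text
clock: 16.45
eef_pos: [0.4381, -0.1173, 0.0563]
eef_rot: [-0.001, 0.619, 0.785, -0.0]
force: [0.2, -0.2, -0.5]
gripper_width: 0.0777
grip_force: 30.0
t 16.45 pos [ 0.4381 -0.1173  0.0563] w 0.0777 F [ 0.2 -0.2 -0.5] grip 30.0 q [-0.34 -0.29  1.86  0.    1.56 -0.57]
dp now [-0.0003 -0.0002 -0.0037] | turn [-0.0011 -0.0007 -0.0009] | dp after turn [-0.0003 -0.0002 -0.0037]
side held {'n': 310, 'rect': (438.9, -121.1, 80.4, 51.0, np.float64(13.5)), 'mean': [438.5, -128.2], 'pca': np.float64(29.9), 'ext': [75.2, 45.8], 'z': [65.1, 72.4, 74.0]} {'n': 348, 'rect': (434.7, -122.0, 74.3, 53.8, np.float64(15.6)), 'mean': [433.3, -126.3], 'pca': np.float64(12.0), 'ext': [78.1, 52.1], 'z': [7.3, 12.6, 15.8]}
top held None None
```

View pics/e_side.png

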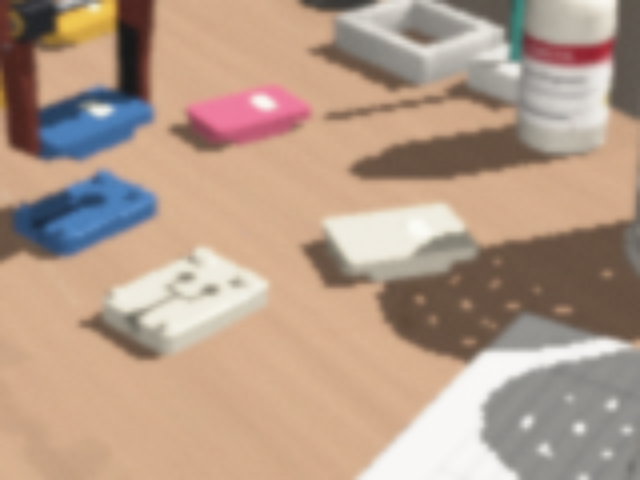

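```bash
python3 -m pendant '[{"angular":[0,0,0],"dp":[-0.0003,-0.0002,0.02],"claw":1},{"angular":[0,0,0],"dp":[0,0,0.012],"claw":1},{"angular":[0,0,0],"dp":[0,0,0.004],"claw":1},{"angular":[0,0,0],"dp":[0,0,0.002],"claw":1},{"angular":[0,0,0],"dp":[0,0,0.002],"claw":1},{"angular":[0,0,0],"dp":[0,0,0],"claw":1}]'; python3 -m pendant '[{"angular":[0,0,0],"dp":[0,0,0.002],"claw":1},{"angular":[0,0,0],"dp":[0,0,0],"claw":1}]'|grep -E "eef_pos|^force";  python3 -m pendant '[{"angular":[0,0,0],"dp":[0,0,0.0015],"claw":1},{"angular":[0,0,0],"dp":[0,0,0],"claw":1}]'|grep -E "eef_pos|^force"; python3 plan.py .438 -.1177 .011 13.5
```

```text
clock: 17.3
eef_pos: [0.4385, -0.118, 0.0174]
eef_rot: [0.0, 0.619, 0.786, 0.0]
force: [1.5, -0.2, -0.8]
gripper_width: 0.0777
grip_force: 30.0
eef_pos: [0.4383, -0.1179, 0.0151]
force: [1.0, -0.6, -2.0]
eef_pos: [0.4382, -0.1178, 0.0135]
force: [0.6, -0.2, -0.4]
t 17.8 pos [ 0.4382 -0.1178  0.0135] w 0.078 F [ 0.6 -0.2 -0.4] grip 30.0 q [-0.34 -0.26  1.92 -0.    1.48 -0.57]
dp now [ 0.0002 -0.0002  0.0025] | turn [-0.0002 -0.0001  0.0014] | dp after turn [ 0.0002 -0.0002  0.0025]
```

```bash
python3 -m pendant '[{"angular":[0,0,0],"dp":[0,0,0.0015],"claw":1},{"angular":[0,0,0],"dp":[0,0,0],"claw":1}]'|grep -E "eef_pos|^force";  python3 -m pendant '[{"angular":[0,0,0],"dp":[0,0,0.0015],"claw":1},{"angular":[0,0,0],"dp":[0,0,0],"claw":1}]'|grep -E "eef_pos|^force"; python3 -m pendant '[{"angular":[0,0,0],"dp":[0,0,0.001],"claw":1},{"angular":[0,0,0],"dp":[0,0,0],"claw":1}]'|grep -E "eef_pos|^force"
```

```text
eef_pos: [0.4382, -0.1178, 0.012]
force: [0.6, 0.1, -1.0]
eef_pos: [0.4385, -0.1179, 0.0109]
force: [0.4, 0.4, 1.7]
eef_pos: [0.4385, -0.1179, 0.0108]
force: [-2.7, 0.8, 7.4]
```

```bash
python3 -m pendant '[{"angular":[0,0,0],"dp":[0,0,-0.001],"claw":1},{"angular":[0,0,0],"dp":[0,0,0],"claw":0},{"angular":[0,0,0],"dp":[0,0,0],"claw":0},{"angular":[0,0,0],"dp":[0,0,0],"claw":0},{"angular":[0,0,0],"dp":[0,0,-0.01],"claw":0},{"angular":[0,0,0],"dp":[0,0,-0.03],"claw":0},{"angular":[0,0,0],"dp":[0,0,-0.03],"claw":0},{"angular":[0,0,0],"dp":[0,0,0],"claw":0}]'; python3 plan.py .5998 -.0515 .06 89
```

```text
clock: 19.55
eef_pos: [0.4401, -0.1185, 0.084]
eef_rot: [0.003, 0.619, 0.786, 0.001]
force: [-0.3, -1.0, -0.2]
gripper_width: 0.0878
grip_force: 0.0
t 19.55 pos [ 0.4401 -0.1185  0.084 ] w 0.0878 F [-0.3 -1.  -0.2] grip 0.0 q [-0.34 -0.3   1.83  0.    1.61 -0.57]
dp now [0.0277 0.1709 0.0248] | turn [ 0.0022  0.0061 -1.3163] | dp after turn [-0.1585  0.0698  0.024 ]
```

```bash
python3 -m pendant '[{"angular":[0,0,0],"dp":[0.009,0.043,0],"claw":0},{"angular":[0,0,0],"dp":[0.009,0.043,0],"claw":0},{"angular":[0,0,0],"dp":[0.009,0.043,0],"claw":0},{"angular":[0,0,-0.1645],"dp":[0,0,0],"claw":0},{"angular":[0,0,-0.1645],"dp":[0,0,0],"claw":0},{"angular":[0,0,-0.1645],"dp":[0,0,0],"claw":0},{"angular":[0,0,-0.1645],"dp":[0,0,0],"claw":0},{"angular":[0,0,-0.1645],"dp":[0,0,0],"claw":0},{"angular":[0,0,-0.1645],"dp":[0,0,0],"claw":0},{"angular":[0,0,-0.1645],"dp":[0,0,0],"claw":0}]' >/dev/null; python3 -m pendant '[{"angular":[0,0,-0.1645],"dp":[0,0,0],"claw":0},{"angular":[0,0,0],"dp":[0,0,0],"claw":0}]'; python3 plan.py .5965 -.0517 -.003 89
python3 - <<'E'
from h import *
for n in('side','top'):
  p=snap(n); W=world(p);print(n,fit(p,'blue',G['blue_bottom'],lo=.018,hi=.045,W=W),fit(p,'pink',G['pink_top'],W=W))
E
```

```text
clock: 21.05
eef_pos: [0.5569, -0.0613, 0.0795]
eef_rot: [-0.001, 0.01, 1.0, 0.0]
force: [0.6, 0.2, 0.4]
gripper_width: 0.0879
grip_force: 0.0
t 21.05 pos [ 0.5569 -0.0613  0.0795] w 0.0879 F [0.6 0.2 0.4] grip 0.0 q [-0.17  0.    1.56 -0.    1.58 -1.72]
dp now [-0.0395  0.0103  0.0824] | turn [ 0.0002 -0.0016 -0.0018] | dp after turn [-0.0394  0.0102  0.0825]
side {'n': 367, 'rect': (436.4, -122.0, 77.1, 50.2, np.float64(13.6)), 'mean': [433.3, -127.0], 'pca': np.float64(11.1), 'ext': [78.5, 52.1], 'z': [20.3, 27.1, 28.7]} {'n': 214, 'rect': (596.6, -55.7, 73.8, 50.1, np.float64(-0.5)), 'mean': [594.0, -58.1], 'pca': np.float64(-4.1), 'ext': [75.3, 49.3], 'z': [9.9, 13.1, 15.0]}
top {'n': 462, 'rect': (438.7, -117.2, 75.3, 51.2, np.float64(13.7)), 'mean': [442.9, -110.0], 'pca': np.float64(-4.4), 'ext': [74.9, 39.3], 'z': [24.5, 28.2, 31.6]} None
```

```bash
python3 -m pendant '[{"angular":[0,0,0],"dp":[-0.0395,0.0103,0],"claw":0},{"angular":[0,0,0],"dp":[0,0,0.03],"claw":0},{"angular":[0,0,0],"dp":[0,0,0.03],"claw":0},{"angular":[0,0,0],"dp":[0,0,0],"claw":0},{"angular":[0,0,0],"dp":[0,0,0],"claw":0}]'; python3 plan.py .5965 -.0517 -.003 89
```

```text
clock: 21.78
eef_pos: [0.5975, -0.0518, 0.0218]
eef_rot: [0.001, 0.009, 1.0, -0.0]
force: [0.8, -0.8, 0.5]
gripper_width: 0.0876
grip_force: 0.0
t 21.775 pos [ 0.5975 -0.0518  0.0218] w 0.0876 F [ 0.8 -0.8  0.5] grip 0.0 q [-0.14  0.14  1.52 -0.    1.48 -1.7 ]
dp now [0.001  0.0001 0.0247] | turn [-0.0001  0.0011 -0.0015] | dp after turn [0.001  0.0001 0.0248]
```

```bash
python3 -m pendant '[{"angular":[0,0,0],"dp":[0,0,0.01],"claw":0},{"angular":[0,0,0],"dp":[0,0,0.01],"claw":0},{"angular":[0,0,0],"dp":[0,0,0.0045],"claw":0},{"angular":[0,0,0],"dp":[0,0,0],"claw":0},{"angular":[0,0,0],"dp":[0,0,0],"claw":1},{"angular":[0,0,0],"dp":[0,0,0],"claw":1},{"angular":[0,0,0],"dp":[0,0,0],"claw":1},{"angular":[0,0,0],"dp":[0,0,0],"claw":1},{"angular":[0,0,0],"dp":[0,0,0],"claw":1}]'; python3 plan.py .5965 -.0517 -.003 89
```

```text
clock: 22.9
eef_pos: [0.5971, -0.0518, -0.0037]
eef_rot: [0.0, 0.009, 1.0, -0.0]
force: [-0.4, -0.8, -0.3]
gripper_width: 0.0498
grip_force: 30.0
t 22.9 pos [ 0.5971 -0.0518 -0.0037] w 0.0498 F [-0.4 -0.8 -0.3] grip 30.0 q [-0.14  0.16  1.55 -0.    1.43 -1.7 ]
dp now [ 0.0006  0.0001 -0.0007] | turn [-0.0001  0.0002 -0.0004] | dp after turn [ 0.0006  0.0001 -0.0007]
```

```bash
python3 -m pendant '[{"angular":[0,0,0],"dp":[0,0,-0.01],"claw":1},{"angular":[0,0,0],"dp":[0,0,-0.03],"claw":1},{"angular":[0,0,0],"dp":[0,0,-0.03],"claw":1},{"angular":[0,0,0],"dp":[0,0,0],"claw":1}]'; python3 plan.py .4306 .2632 .06 75.4
```

```text
clock: 23.4
eef_pos: [0.599, -0.052, 0.0698]
eef_rot: [0.003, 0.009, 1.0, -0.0]
force: [0.1, 0.5, -1.1]
gripper_width: 0.05
grip_force: 30.0
t 23.4 pos [ 0.599  -0.052   0.0698] w 0.05 F [ 0.1  0.5 -1.1] grip 30.0 q [-0.14  0.11  1.47  0.    1.56 -1.7 ]
dp now [0.174  0.3122 0.0085] | turn [-0.      0.0063  0.237 ] | dp after turn [0.2424 0.2626 0.0098]
```

```bash
python3 -m pendant '[{"angular":[0,0,0],"dp":[0.0246,0.0446,0],"claw":1},{"angular":[0,0,0],"dp":[0.0246,0.0446,0],"claw":1},{"angular":[0,0,0],"dp":[0.0246,0.0446,0],"claw":1},{"angular":[0,0,0],"dp":[0.0246,0.0446,0],"claw":1},{"angular":[0,0,0],"dp":[0.0246,0.0446,0],"claw":1},{"angular":[0,0,0],"dp":[0.0246,0.0446,0],"claw":1},{"angular":[0,0,0.1185],"dp":[0.0246,0.0446,0],"claw":1},{"angular":[0,0,0.1185],"dp":[0,0,0],"claw":1},{"angular":[0,0,0],"dp":[0,0,0],"claw":1},{"angular":[0,0,0],"dp":[0,0,0],"claw":1}]'; python3 plan.py .4306 .2632 .011 75.4
python3 - <<'E'
from h import *
X=env.read_state()['eef_pos']
for n in('side','top'):
  p=snap(n); W=world(p);print(n,fit(p,'pink',X,lo=.045,hi=.1,W=W),fit(p,'pink',G['pink_bottom'],hi=.025,W=W))
E
```

```text
clock: 24.65
eef_pos: [0.4303, 0.2629, 0.0653]
eef_rot: [-0.0, 0.126, 0.992, -0.0]
force: [0.6, -0.1, -1.0]
gripper_width: 0.0496
grip_force: 30.0
t 24.65 pos [0.4303 0.2629 0.0653] w 0.0496 F [ 0.6 -0.1 -1. ] grip 30.0 q [ 0.48 -0.14  1.73 -0.    1.56 -0.84]
dp now [-0.0002  0.0004  0.0543] | turn [-0.0009 -0.0008  0.0016] | dp after turn [-0.0002  0.0004  0.0543]
side {'n': 140, 'rect': (429.1, 255.8, 72.4, 58.9, np.float64(-17.5)), 'mean': [423.2, 245.9], 'pca': np.float64(-25.0), 'ext': [73.1, 52.1], 'z': [75.0, 81.6, 88.3]} {'n': 143, 'rect': (430.8, 259.5, 69.3, 51.6, np.float64(-20.1)), 'mean': [429.6, 256.5], 'pca': np.float64(-22.0), 'ext': [71.9, 53.3], 'z': [10.0, 12.4, 15.4]}
top {'n': 111, 'rect': (463.7, 254.0, 49.7, 14.4, np.float64(77.8)), 'mean': [464.7, 255.0], 'pca': np.float64(79.9), 'ext': [48.7, 12.5], 'z': [78.9, 82.9, 86.6]} None
```

```bash
python3 -m pendant '[{"angular":[0,0,0],"dp":[0,0.0004,0.03],"claw":1},{"angular":[0,0,0],"dp":[0,0,0.013],"claw":1},{"angular":[0,0,0],"dp":[0,0,0.004],"claw":1},{"angular":[0,0,0],"dp":[0,0,0.002],"claw":1},{"angular":[0,0,0],"dp":[0,0,0],"claw":1}]'; python3 -m pendant '[{"angular":[0,0,0],"dp":[0,0,0.002],"claw":1},{"angular":[0,0,0],"dp":[0,0,0],"claw":1}]'|grep -E "eef_pos|^force";  python3 -m pendant '[{"angular":[0,0,0],"dp":[0,0,0.0015],"claw":1},{"angular":[0,0,0],"dp":[0,0,0],"claw":1}]'|grep -E "eef_pos|^force"; python3 plan.py .4306 .2632 .011 75.4
```

```text
clock: 25.38
eef_pos: [0.431, 0.264, 0.0179]
eef_rot: [0.0, 0.127, 0.992, 0.0]
force: [-0.8, 0.3, -0.6]
gripper_width: 0.0499
grip_force: 30.0
eef_pos: [0.4306, 0.2639, 0.0153]
force: [-0.7, -0.2, -1.0]
eef_pos: [0.4304, 0.2638, 0.0135]
force: [0.4, 0.3, -1.5]
t 25.875 pos [0.4304 0.2638 0.0135] w 0.0498 F [ 0.4  0.3 -1.5] grip 30.0 q [ 0.48 -0.11  1.79  0.    1.46 -0.83]
dp now [-0.0003 -0.0006  0.0025] | turn [-0.0002 -0.0003  0.0001] | dp after turn [-0.0003 -0.0006  0.0025]
```

```bash
for i in 1 2 3; do python3 -m pendant '[{"angular":[0,0,0],"dp":[0,0,0.0012],"claw":1},{"angular":[0,0,0],"dp":[0,0,0],"claw":1}]'|grep -E "eef_pos|^force"; done
```

```text
eef_pos: [0.4305, 0.2638, 0.0123]
force: [-0.2, -0.2, -1.6]
eef_pos: [0.4305, 0.2638, 0.0111]
force: [-0.4, -0.2, -1.1]
eef_pos: [0.4307, 0.2639, 0.0103]
force: [-0.3, 0.2, 1.1]
```

```bash
python3 -m pendant '[{"angular":[0,0,0],"dp":[0,0,0.0005],"claw":1},{"angular":[0,0,0],"dp":[0,0,-0.001],"claw":0},{"angular":[0,0,0],"dp":[0,0,0],"claw":0},{"angular":[0,0,0],"dp":[0,0,0],"claw":0},{"angular":[0,0,0],"dp":[0,0,-0.01],"claw":0},{"angular":[0,0,0],"dp":[0,0,-0.03],"claw":0},{"angular":[0,0,0],"dp":[0,0,-0.03],"claw":0},{"angular":[0,0,0],"dp":[0,0,0],"claw":0},{"angular":[0,0,0],"dp":[0,0,0],"claw":0}]'; python3 plan.py .5803 .1778 -.003 106.1
```

```text
clock: 27.75
eef_pos: [0.4303, 0.2637, 0.0799]
eef_rot: [-0.0, 0.127, 0.992, -0.0]
force: [0.5, -1.0, -1.3]
gripper_width: 0.0878
grip_force: 0.0
t 27.75 pos [0.4303 0.2637 0.0799] w 0.0878 F [ 0.5 -1.  -1.3] grip 0.0 q [ 0.48 -0.15  1.71 -0.    1.59 -0.83]
dp now [-0.1668 -0.0453  0.0829] | turn [-3.000e-04 -5.000e-04 -5.358e-01] | dp after turn [-0.1203 -0.1241  0.0829]
```

```bash
python3 -m pendant '[{"angular":[0,0,0],"dp":[-0.0417,-0.0113,0],"claw":0},{"angular":[0,0,0],"dp":[-0.0417,-0.0113,0],"claw":0},{"angular":[0,0,0],"dp":[-0.0417,-0.0113,0],"claw":0},{"angular":[0,0,0],"dp":[-0.0417,-0.0113,0],"claw":0},{"angular":[0,0,-0.134],"dp":[0,0,0.0],"claw":0},{"angular":[0,0,-0.134],"dp":[0,0,0.01],"claw":0},{"angular":[0,0,-0.134],"dp":[0,0,0.02],"claw":0},{"angular":[0,0,-0.134],"dp":[0,0,0.02],"claw":0},{"angular":[0,0,0],"dp":[0,0,0],"claw":0},{"angular":[0,0,0],"dp":[0,0,0],"claw":0}]'; python3 plan.py .5803 .1778 -.003 106.1
```

```text
clock: 29.0
eef_pos: [0.5804, 0.178, 0.0304]
eef_rot: [-0.0, -0.139, 0.99, -0.0]
force: [-0.2, -0.6, 0.2]
gripper_width: 0.0877
grip_force: 0.0
t 29.0 pos [0.5804 0.178  0.0304] w 0.0877 F [-0.2 -0.6  0.2] grip 0.0 q [ 0.24  0.15  1.49 -0.    1.5  -1.61]
dp now [ 0.0001 -0.0002  0.0334] | turn [ 0.     -0.0007 -0.0023] | dp after turn [ 0.0002 -0.0002  0.0334]
```

```bash
python3 -m pendant '[{"angular":[0,0,0],"dp":[0,0,0.012],"claw":0},{"angular":[0,0,0],"dp":[0,0,0.012],"claw":0},{"angular":[0,0,0],"dp":[0,0,0.009],"claw":0},{"angular":[0,0,0],"dp":[0,0,0],"claw":0},{"angular":[0,0,0],"dp":[0,0,0],"claw":1},{"angular":[0,0,0],"dp":[0,0,0],"claw":1},{"angular":[0,0,0],"dp":[0,0,0],"claw":1},{"angular":[0,0,0],"dp":[0,0,0],"claw":1},{"angular":[0,0,0],"dp":[0,0,0],"claw":1}]'; python3 -m pendant '[{"angular":[0,0,0],"dp":[0,0,-0.01],"claw":1},{"angular":[0,0,0],"dp":[0,0,-0.03],"claw":1},{"angular":[0,0,0],"dp":[0,0,-0.03],"claw":1},{"angular":[0,0,0],"dp":[0,0,0],"claw":1},{"angular":[0,0,0],"dp":[0,0,0],"claw":1}]'; python3 plan.py .4345 .0922 .06 96
```

```text
clock: 30.12
eef_pos: [0.5808, 0.1781, -0.0021]
eef_rot: [0.0, -0.14, 0.99, 0.0]
force: [-0.6, -0.6, 1.1]
gripper_width: 0.0576
grip_force: 30.0
clock: 30.75
eef_pos: [0.5801, 0.1779, 0.0664]
eef_rot: [-0.001, -0.14, 0.99, -0.0]
force: [0.1, -0.4, -1.3]
gripper_width: 0.0575
grip_force: 30.0
t 30.75 pos [0.5801 0.1779 0.0664] w 0.0575 F [ 0.1 -0.4 -1.3] grip 30.0 q [ 0.24  0.13  1.45  0.    1.56 -1.61]
dp now [ 0.1636 -0.042   0.0066] | turn [-1.000e-04 -1.400e-03  1.765e-01] | dp after turn [ 0.1537 -0.0701  0.0064]
```

```bash
python3 -m pendant '[{"angular":[0,0,0],"dp":[0.0409,-0.0105,0],"claw":1},{"angular":[0,0,0],"dp":[0.0409,-0.0105,0],"claw":1},{"angular":[0,0,0],"dp":[0.0409,-0.0105,0],"claw":1},{"angular":[0,0,0.0885],"dp":[0.0409,-0.0105,0],"claw":1},{"angular":[0,0,0.0885],"dp":[0,0,0],"claw":1},{"angular":[0,0,0],"dp":[0,0,0],"claw":1},{"angular":[0,0,0],"dp":[0,0,0],"claw":1}]'; python3 plan.py .4347 .0922 .0119 96
python3 - <<'E'
from h import *
X=env.read_state()['eef_pos']
p=snap('top'); W=world(p);print(fit(p,'yellow',X,lo=.045,hi=.1,W=W),fit(p,'pink',G['pink_bottom'],lo=.018,W=W))
p=snap('side'); W=world(p);print(fit(p,'yellow',X,lo=.045,hi=.1,W=W),fit(p,'yellow',G['yellow_bottom'],hi=.025,W=W))
E
```

```text
clock: 31.62
eef_pos: [0.4348, 0.0924, 0.0666]
eef_rot: [-0.001, -0.053, 0.999, -0.0]
force: [0.3, 0.4, -0.9]
gripper_width: 0.0578
grip_force: 30.0
t 31.625 pos [0.4348 0.0924 0.0666] w 0.0578 F [ 0.3  0.4 -0.9] grip 30.0 q [ 0.13 -0.32  1.87  0.    1.59 -1.54]
dp now [ 0.     -0.0002  0.0547] | turn [-0.     -0.0016  0.0013] | dp after turn [ 0.0001 -0.0002  0.0547]
None {'n': 551, 'rect': (432.8, 263.4, 77.1, 51.4, np.float64(-14.1)), 'mean': [430.4, 267.5], 'pca': np.float64(-2.9), 'ext': [77.8, 42.6], 'z': [24.2, 28.3, 32.0]}
{'n': 196, 'rect': (435.0, 90.8, 80.8, 65.2, np.float64(6.0)), 'mean': [425.5, 84.6], 'pca': np.float64(-4.2), 'ext': [81.7, 62.4], 'z': [74.1, 81.6, 83.2]} {'n': 240, 'rect': (433.8, 89.2, 77.0, 58.9, np.float64(5.8)), 'mean': [432.8, 86.4], 'pca': np.float64(4.8), 'ext': [79.7, 59.4], 'z': [10.2, 12.8, 15.2]}
```

Pink is seated (top at 28–29 mm). Lower yellow.

```bash
python3 -m pendant '[{"angular":[0,0,0],"dp":[0,0,0.03],"claw":1},{"angular":[0,0,0],"dp":[0,0,0.012],"claw":1},{"angular":[0,0,0],"dp":[0,0,0.004],"claw":1},{"angular":[0,0,0],"dp":[0,0,0.002],"claw":1},{"angular":[0,0,0],"dp":[0,0,0],"claw":1}]'; for i in 1 2 3 4; do python3 -m pendant '[{"angular":[0,0,0],"dp":[0,0,0.0015],"claw":1},{"angular":[0,0,0],"dp":[0,0,0],"claw":1}]'|grep -E "eef_pos|^force"; done
```

```text
clock: 32.35
eef_pos: [0.4355, 0.0924, 0.0202]
eef_rot: [0.001, -0.052, 0.999, 0.0]
force: [-0.6, -0.4, -1.7]
gripper_width: 0.058
grip_force: 30.0
eef_pos: [0.4352, 0.0923, 0.0183]
force: [0.5, 0.7, -1.2]
eef_pos: [0.4349, 0.0923, 0.0164]
force: [-0.7, 0.6, -2.0]
eef_pos: [0.4349, 0.0923, 0.0149]
force: [-1.0, -0.4, -1.4]
eef_pos: [0.435, 0.0923, 0.0134]
force: [0.5, -0.7, -0.6]
```

```bash
for i in 1 2 3; do python3 -m pendant '[{"angular":[0,0,0],"dp":[0,0,0.0008],"claw":1},{"angular":[0,0,0],"dp":[0,0,0],"claw":1}]'|grep -E "eef_pos|^force"; done; python3 -m pendant '[{"angular":[0,0,0],"dp":[0,0,-0.0005],"claw":0},{"angular":[0,0,0],"dp":[0,0,0],"claw":0},{"angular":[0,0,0],"dp":[0,0,0],"claw":0},{"angular":[0,0,0],"dp":[0,0,-0.01],"claw":0},{"angular":[0,0,0],"dp":[0,0,-0.03],"claw":0},{"angular":[0,0,0],"dp":[0,0,-0.03],"claw":0},{"angular":[0,0,0],"dp":[0,0,0],"claw":0},{"angular":[0,0,0],"dp":[0,0,0],"claw":0}]'; python3 plan.py .5768 -.2504 -.003 73.4
```

```text
eef_pos: [0.435, 0.0923, 0.0127]
force: [-0.2, -0.0, -1.4]
eef_pos: [0.4351, 0.0923, 0.0119]
force: [0.3, 0.2, -1.3]
eef_pos: [0.4351, 0.0923, 0.0119]
force: [-2.7, 0.2, 6.5]
clock: 35.1
eef_pos: [0.4348, 0.0923, 0.081]
eef_rot: [-0.0, -0.052, 0.999, -0.0]
force: [0.1, 0.6, -1.0]
gripper_width: 0.0879
grip_force: 0.0
t 35.1 pos [0.4348 0.0923 0.081 ] w 0.0879 F [ 0.1  0.6 -1. ] grip 0.0 q [ 0.13 -0.32  1.85  0.    1.62 -1.54]
dp now [-0.1056 -0.3556  0.084 ] | turn [-1.00e-04 -6.00e-04  3.94e-01] | dp after turn [-0.234  -0.2879  0.084 ]
```

```bash
python3 -m pendant '[{"angular":[0,0,0],"dp":[-0.0132,-0.04445,0],"claw":0},{"angular":[0,0,0],"dp":[-0.0132,-0.04445,0],"claw":0},{"angular":[0,0,0],"dp":[-0.0132,-0.04445,0],"claw":0},{"angular":[0,0,0],"dp":[-0.0132,-0.04445,0],"claw":0},{"angular":[0,0,0],"dp":[-0.0132,-0.04445,0],"claw":0},{"angular":[0,0,0],"dp":[-0.0132,-0.04445,0],"claw":0},{"angular":[0,0,0],"dp":[-0.0132,-0.04445,0],"claw":0},{"angular":[0,0,0.1313],"dp":[-0.0132,-0.04445,0],"claw":0},{"angular":[0,0,0.1313],"dp":[0,0,0.02],"claw":0},{"angular":[0,0,0.1313],"dp":[0,0,0.02],"claw":0}]' >/dev/null; python3 -m pendant '[{"angular":[0,0,0],"dp":[0,0,0.01],"claw":0},{"angular":[0,0,0],"dp":[0,0,0],"claw":0},{"angular":[0,0,0],"dp":[0,0,0],"claw":0}]'; python3 plan.py .5769 -.2504 -.003 73.4;  python3 - <<'E'
from h import *
X=env.read_state()['eef_pos']
p=snap('top','t9.png'); W=world(p);print(fit(p,'yellow',G['yellow_bottom'],lo=.018,W=W),fit(p,'white',G['white_bottom'],W=W))
E
```

```text
clock: 36.72
eef_pos: [0.5774, -0.2504, 0.0324]
eef_rot: [0.0, 0.144, 0.99, -0.0]
force: [-0.0, -0.3, 0.1]
gripper_width: 0.0878
grip_force: 0.0
t 36.725 pos [ 0.5774 -0.2504  0.0324] w 0.0878 F [-0.  -0.3  0.1] grip 0.0 q [-0.46  0.21  1.43 -0.    1.51 -1.75]
dp now [ 0.0005 -0.0002  0.0354] | turn [-0.0002  0.001   0.0017] | dp after turn [ 0.0005 -0.0002  0.0354]
{'n': 803, 'rect': (437.9, 93.1, 81.1, 57.9, np.float64(5.9)), 'mean': [437.8, 92.9], 'pca': np.float64(6.0), 'ext': [80.8, 58.0], 'z': [24.3, 28.4, 32.1]} {'n': 144, 'rect': (461.9, -244.9, 36.5, 36.1, np.float64(12.9)), 'mean': [467.0, -247.2], 'pca': np.float64(63.1), 'ext': [39.1, 24.7], 'z': [10.8, 14.2, 18.9]}
```

```bash
python3 -m pendant '[{"angular":[0,0,0],"dp":[0,0,0.013],"claw":0},{"angular":[0,0,0],"dp":[0,0,0.013],"claw":0},{"angular":[0,0,0],"dp":[0,0,0.009],"claw":0},{"angular":[0,0,0],"dp":[0,0,0],"claw":0},{"angular":[0,0,0],"dp":[0,0,0],"claw":1},{"angular":[0,0,0],"dp":[0,0,0],"claw":1},{"angular":[0,0,0],"dp":[0,0,0],"claw":1},{"angular":[0,0,0],"dp":[0,0,0],"claw":1},{"angular":[0,0,0],"dp":[0,0,0],"claw":1}]'; python3 -m pendant '[{"angular":[0,0,0],"dp":[0,0,-0.01],"claw":1},{"angular":[0,0,0],"dp":[0,0,-0.03],"claw":1},{"angular":[0,0,0],"dp":[0,0,-0.03],"claw":1},{"angular":[0,0,0],"dp":[0,0,0],"claw":1},{"angular":[0,0,0],"dp":[0,0,0],"claw":1}]'; python3 plan.py .4364 -.2405 .06 102.9
```

```text
clock: 37.9
eef_pos: [0.5772, -0.2505, -0.003]
eef_rot: [0.0, 0.144, 0.99, -0.0]
force: [0.2, 0.4, 1.5]
gripper_width: 0.0555
grip_force: 30.0
clock: 38.52
eef_pos: [0.5766, -0.2501, 0.0655]
eef_rot: [-0.001, 0.144, 0.99, 0.0]
force: [0.4, -0.6, -1.2]
gripper_width: 0.0558
grip_force: 30.0
t 38.525 pos [ 0.5766 -0.2501  0.0655] w 0.0558 F [ 0.4 -0.6 -1.2] grip 30.0 q [-0.46  0.19  1.39  0.    1.57 -1.74]
dp now [ 0.1371 -0.0308  0.0057] | turn [ 0.0006 -0.0012 -0.5148] | dp after turn [0.1346 0.0407 0.0055]
```

```bash
python3 -m pendant '[{"angular":[0,0,0],"dp":[0.0343,-0.0077,0],"claw":1},{"angular":[0,0,0],"dp":[0.0343,-0.0077,0],"claw":1},{"angular":[0,0,0],"dp":[0.0343,-0.0077,0],"claw":1},{"angular":[0,0,0],"dp":[0.0343,-0.0077,0],"claw":1},{"angular":[0,0,-0.1287],"dp":[0,0,0],"claw":1},{"angular":[0,0,-0.1287],"dp":[0,0,0],"claw":1},{"angular":[0,0,-0.1287],"dp":[0,0,0],"claw":1},{"angular":[0,0,-0.1287],"dp":[0,0,0],"claw":1},{"angular":[0,0,0],"dp":[0,0,0],"claw":1},{"angular":[0,0,0],"dp":[0,0,0],"claw":1}]'; python3 plan.py .4365 -.2405 .011 102.9
```

```text
clock: 39.78
eef_pos: [0.4363, -0.2404, 0.0656]
eef_rot: [-0.001, -0.111, 0.994, 0.001]
force: [0.3, -0.3, -1.4]
gripper_width: 0.056
grip_force: 30.0
t 39.775 pos [ 0.4363 -0.2404  0.0656] w 0.056 F [ 0.3 -0.3 -1.4] grip 30.0 q [-0.57 -0.16  1.74  0.    1.56 -2.37]
dp now [-0.0002 -0.0002  0.0546] | turn [ 0.0012 -0.0012 -0.0025] | dp after turn [-0.0001 -0.0001  0.0546]
```

```bash
python3 -m pendant '[{"angular":[0,0,-0.0025],"dp":[0,0,0.03],"claw":1},{"angular":[0,0,0],"dp":[0,0,0.013],"claw":1},{"angular":[0,0,0],"dp":[0,0,0.004],"claw":1},{"angular":[0,0,0],"dp":[0,0,0.001],"claw":1},{"angular":[0,0,0],"dp":[0,0,0],"claw":1}]'; for i in 1 2 3; do python3 -m pendant '[{"angular":[0,0,0],"dp":[0,0,0.0015],"claw":1},{"angular":[0,0,0],"dp":[0,0,0],"claw":1}]'|grep -E "eef_pos|^force"; done
```

```text
clock: 40.4
eef_pos: [0.4372, -0.241, 0.0195]
eef_rot: [0.0, -0.113, 0.994, -0.0]
force: [-0.8, -1.6, -1.4]
gripper_width: 0.0559
grip_force: 30.0
eef_pos: [0.4369, -0.2408, 0.0174]
force: [0.1, -0.1, -0.2]
eef_pos: [0.4367, -0.2406, 0.0155]
force: [-0.1, 1.0, -1.1]
eef_pos: [0.4367, -0.2406, 0.014]
force: [0.5, 0.7, -0.4]
```

```bash
for i in 1 2 3; do python3 -m pendant '[{"angular":[0,0,0],"dp":[0,0,0.0012],"claw":1},{"angular":[0,0,0],"dp":[0,0,0],"claw":1}]'|grep -E "eef_pos|^force"; done; python3 -m pendant '[{"angular":[0,0,0],"dp":[0,0,-0.0005],"claw":0},{"angular":[0,0,0],"dp":[0,0,0],"claw":0},{"angular":[0,0,0],"dp":[0,0,0],"claw":0},{"angular":[0,0,0],"dp":[0,0,-0.01],"claw":0},{"angular":[0,0,0],"dp":[0,0,-0.03],"claw":0},{"angular":[0,0,0],"dp":[0,0,-0.05],"claw":0},{"angular":[0,0,0],"dp":[0,0,-0.05],"claw":0},{"angular":[0,0,0],"dp":[-0.05,0,0],"claw":0},{"angular":[0,0,0],"dp":[-0.05,0,0],"claw":0},{"angular":[0,0,0],"dp":[-0.05,0,0],"claw":0}]'; python3 -m pendant '[{"angular":[0,0,0],"dp":[0,0.06,0],"claw":0},{"angular":[0,0,0],"dp":[0,0.06,0],"claw":0},{"angular":[0,0,0],"dp":[0,0.06,0],"claw":0},{"angular":[0,0,0],"dp":[0,0.06,0],"claw":0},{"angular":[0,0,0],"dp":[0,0,0],"claw":0}]'
python3 - <<'E'
from h import *
for n in('top','side'):
  p=snap(n,n+'f.png'); W=world(p)
  for c in dims: print(n,c,fit(p,c,G[c+'_bottom'],lo=.018,W=W))
t=cv2.imread('pics/topf.png')[180:290,145:395]; s=cv2.imread('pics/sidef.png')[190:290,175:355]
cv2.imwrite('pics/f.png',np.vstack([cv2.resize(t,(600,264)),cv2.resize(s,(600,333))]))
E
```

```text
eef_pos: [0.4367, -0.2407, 0.0128]
force: [-0.3, 0.4, -1.1]
eef_pos: [0.4367, -0.2406, 0.0116]
force: [-0.9, -0.7, -0.5]
eef_pos: [0.4369, -0.2408, 0.011]
force: [-0.9, -0.5, 3.0]
clock: 43.15
eef_pos: [0.5845, -0.2066, 0.1522]
eef_rot: [0.001, -0.113, 0.994, -0.0]
force: [0.3, -0.4, 0.7]
gripper_width: 0.0879
grip_force: 0.0
clock: 43.78
eef_pos: [0.5282, 0.0306, 0.1522]
eef_rot: [0.001, -0.116, 0.993, 0.0]
force: [-0.8, -0.4, 0.3]
gripper_width: 0.0878
grip_force: 0.0
top pink {'n': 688, 'rect': (432.8, 262.9, 76.6, 52.0, np.float64(-15.5)), 'mean': [432.5, 262.4], 'pca': np.float64(-14.1), 'ext': [76.2, 51.3], 'z': [24.0, 28.0, 31.9]}
top blue {'n': 658, 'rect': (438.4, -117.4, 76.0, 51.4, np.float64(13.7)), 'mean': [438.1, -117.3], 'pca': np.float64(14.1), 'ext': [75.4, 51.5], 'z': [24.0, 28.2, 31.7]}
top white {'n': 753, 'rect': (440.1, -238.9, 80.0, 56.8, np.float64(13.7)), 'mean': [440.1, -238.5], 'pca': np.float64(12.9), 'ext': [79.1, 56.1], 'z': [24.2, 28.1, 31.7]}
top yellow {'n': 729, 'rect': (438.0, 91.6, 81.1, 55.1, np.float64(5.7)), 'mean': [437.1, 90.3], 'pca': np.float64(2.5), 'ext': [80.6, 53.0], 'z': [24.7, 28.3, 31.6]}
side pink {'n': 158, 'rect': (429.5, 259.4, 71.0, 50.5, np.float64(-15.2)), 'mean': [425.9, 251.8], 'pca': np.float64(-21.4), 'ext': [72.5, 45.5], 'z': [19.2, 26.5, 28.4]}
side blue {'n': 377, 'rect': (436.1, -121.6, 76.3, 53.6, np.float64(14.8)), 'mean': [433.5, -126.1], 'pca': np.float64(12.1), 'ext': [77.6, 54.2], 'z': [20.2, 26.8, 28.4]}
side white {'n': 589, 'rect': (439.7, -239.8, 83.0, 58.5, np.float64(12.8)), 'mean': [435.5, -245.1], 'pca': np.float64(12.6), 'ext': [84.8, 60.5], 'z': [20.4, 27.1, 28.8]}
side yellow {'n': 292, 'rect': (434.8, 88.4, 79.6, 59.0, np.float64(7.0)), 'mean': [432.2, 84.0], 'pca': np.float64(3.3), 'ext': [81.4, 61.3], 'z': [19.6, 26.6, 28.4]}
```

View pics/f.png

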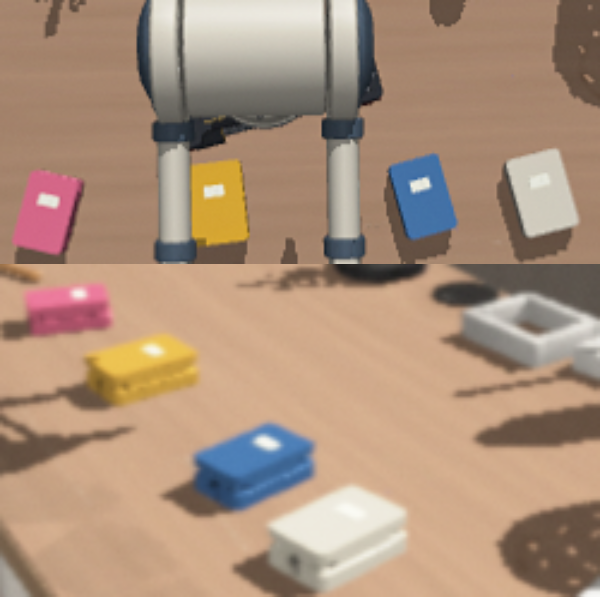

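All four moulds are stacked: the tops read 28–29 mm on pink (45,210), yellow (220,200), blue (420,195) and white (540,190). The sprue mouths face the front, and the gripper is clear.

Run:
```python
from h import *
p=snap('top'); W=world(p)
for c in dims:
    g=G[c+'_bottom']; m=(np.hypot(W[...,0]-g[0],W[...,1]-g[1])<.025)&(W[...,2]>.015)&(W[...,2]<.045)
    P=W[m]; k=np.linalg.lstsq(np.c_[P[:,:2]-g,np.ones(len(P))],P[:,2],rcond=None)[0]; print(c,k.round(4))
print(env.close_job())
```

```text
pink [0.0088 0.013  0.0281]
blue [0.0098 0.0099 0.0282]
white [-0.0145  0.0004  0.0282]
yellow [0.0068 0.0012 0.0285]
the job is handed in; nothing more can be done
None
```

All four moulds are closed: each top half sits flat and fully home on its own colour's bottom half, sprue mouths at the same end, and the job was handed in at about 44 s of the 102 s allowed.

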